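# Draw the strongbox's guarded spring bolt with the hooked rod

## Task

Unlock the strongbox: take the hooked rod from its rest, reach into the guard hood with it, hook its end behind the upright tab of the spring bolt and draw the bolt steadily towards the mouth until its catch clicks and holds it back; let go too early and it springs shut. Work by feel: the rod must never press or pull on the strongbox or its bolt with more than 25 N (the catch needs about 12 N), and the hand itself must not touch the strongbox. Then lay the rod back, the same way round, in the slot it came from and let go, without disturbing the straight rod beside it.

Things in the scene. Friction and masses are not known exactly. Their poses are not given: they have to be found in the camera images.
- hook_rod: Hooked rod, 0.16 kg: pale wooden handle 90 long (x -45 to 45), 22 wide (y), 24 mm tall (z), then a 10 mm round steel shaft along its axis to x = 200 mm, ending in a limb bent straight down. Origin: middle of the handle, on the axis; +x to the hooked end, +z up, away from the limb. Grip the middle of the handle from above, across its 22 mm width.
- hook_tip (a point): Lower end of the hooked rod's 10 mm thick limb, 200 mm ahead of and 33 mm below the middle of the handle (rod frame 200, 0, -33 mm). Axes as the rod's.
- plain_rod: Straight rod with the same handle and shaft but no limb, lying in the other slot of the rest; origin and axes as the hooked rod's. Not needed; leave it. Which slot holds which rod varies.
- rod_rest: Wooden rest fixed to the bench, board 260 x 165 x 12 mm, two slots along its x at y = +-45 mm. Origin on the bench, +x where the rods' far ends point. A rod in its slot is level, handle middle at x = -100, axis at z = 50 mm: handle in a 26 mm wide notch at x = -135, shaft in a 16 mm notch at x = 20. Notched uprights 12 mm thick (x), tops at z = 68, flaring out above z = 52 mm.
- strongbox: Grey steel strongbox, fixed, 213 deep, 206 wide, 267 mm tall with the 60 mm wooden plinth under it, with a guard hood in front: a tunnel along x from its mouth at x = 0 to x = 130 mm, 100 mm wide inside (y +-50), floor at z = 72, grille of bars above at z = 201 to 209 mm. Origin on the bench under the middle of the mouth; +x points into the hood, +z up.
- hood_mouth (a point): Middle of the hood's open mouth, 136 mm above the bench; a point fixed to the strongbox, axes as its own. The way in is along its +x.
- tab_nominal (a point): Point fixed to the strongbox at (87, 0, 122) mm: nominal place of the middle of the top of the bolt's tab when shut. The tab is upright, 44 wide (y), 8 thick (x), and stands up from the bolt bar (its top at z = 95 mm). The bolt unit is screwed on through slots, so the real tab is up to 15 mm farther in or out along x; this is never measured, nor part of the joint value.
- bolt (a joint): Bolt travel, m: 0 shut, grows as drawn along -x of the strongbox; rigid stop at 0.051. A return spring and friction take 2 to 3 N. At 0.035 a ball catch adds to it: the pull rises to 9 to 13 N by 0.038, then falls, to nothing by about 0.046, where the bolt runs on by itself to the stop. There it stays when let go; let go before that it springs shut.

How it is judged:
By the outcome, as a careful person would: the job done as asked, in the order asked, and still so for the second after the job is handed in, with the robot touching nothing.
It also fails if it takes over 72 s, if anything falls off the work surface, if the arm or the gripper's body presses on something with over 40 N, if the wrist force passes 120 N, or if a joint passes its speed limit or range.

## Robot

A 6-joint arm with a two-finger parallel gripper is mounted at the origin on a cart in front of the work surface, level with it; the furniture and walls round the work are solid. World frame = base frame: x ahead of the robot, y to its left, z up, the work surface at z = 0. Lengths are in m, angles in rad, forces in N, time in s.
With the tool pointing down it reaches from about 0.425 to 0.925 m from the base axis. Payload 12.5 kg.
Tool frame: the origin (TCP) lies on the centre line of the jaws, within the pads' length; the fingertips stand arm.tips_ahead ahead of it and the grasp point (between the pads) lies 3 mm ahead of it (arm.tips_ahead is the distance from the TCP to the fingertips, in m); z points along the fingers, y is the line along which they close (so a half turn about z gives the same grasp; the last joint's range is limited). The gripper opens to 85 mm and grips with 20 to 120 N. Pads are 22 mm wide; open, the fingers measure 114 mm over their backs; the gripper's body (76 mm by 85 mm) begins 54 mm behind the grasp point. The pads swing forward as they close: fully open they stand 13 mm farther back than shut.
Start: joints at [1.144, 0.491, 1.559, -0, 1.092, -0.106], TCP at [0.197, 0.593, 0.253] pointing down, gripper open.
Joint ranges: [-3.1, 3.1], [-0.84, 2.19], [0.05, 2.79], [-1.13, 4.28], [0.06, 2.93], [-2.69, 2.69]. Speed limits (rad/s): [2.22, 2.22, 2.79, 3.14, 3.14, 3.14].

## Interface

Orientations are given as a unit quaternion [x, y, z, w].
In Python, from bench import arm gives the robot as it stands. The module is installed in compiled form; this text tells all that it offers.
- The arm moves only by the shell command python3 -m creep 'ROWS' [FORCE]. ROWS is JSON, a list of rows, each an object of numbers: "dx", "dy", "dz": the shift along the tool's x, y, z in cm; "twist": the turn about the tool's z in degrees; "hand": the finger opening in cm, from 0 to 8.54. A call has 1 to 8 rows; each row shifts and turns the commanded pose from where the row before left it, along the tool's axes as they then stand; what a row does not reach is not made up. A row lasts 1/12 s, in which the tool goes at most 41.7 mm and 7.16 degrees, less where a joint would pass 70% of its speed; a pose out of reach is approached as far as the arm can. A call is refused whole if a number of a shift passes 4.17 or a number of a turn 7.16, either way. A call with a gripper value outside its range is refused whole. The fingers move at their own pace and stop on an object; FORCE is the grip in N (left out, the last holds). Time passes only in rows, so rows that do not move let the fingers close. It gives the time, the measured TCP pose, the force, the opening and the grip force at its end, in the units of the state.
- arm.state(): the state, without advancing time (a new reading comes with each control period).
- arm.snapshot(name): name is "side" or "top"; returns a dict with "color" (420x560x3 uint8, red, green, blue), "z_map" (420x560 float32, m along the optical axis (not along the pixel's ray), 0 where there is no reading), "K" (3x3 intrinsics, pixels), "D" ([k1, k2, p1, p2, k3] as OpenCV has them; the pictures are not rectified), "rvec" (rotation vector, rad) and "tvec" (3), from world to camera coordinates, as OpenCV has them. Camera axes: x right, y down, z forward; pixel columns grow to the right and rows downward; lengths in m; the calibration is good to about 2 mm. A picture is of the moment at which its call begins.
- arm.sign_off(): hands the job in; it is judged then, once.
The state is a dict: "time": time; "joint_positions": joint angles; "dq": joint speeds; "effort": joint torques, N m; "tcp_pos": TCP position; "tcp_rot": TCP orientation; "wrist_force": force on the tool from outside, world axes, zero at the start; "wrist_torque": the same for the moment, N m; "width": finger opening in m; "grasp_force": force on a finger pad.
Only numpy, scipy, OpenCV 4.12 (cv2) and the standard library are available. Lean on these libraries where they do the work, as an engineer would, in place of code of your own. Each camera call takes 0.05 s, during which the arm holds its last target. There are 200 camera calls.

## Working session

There is one attempt and no reset: what is moved stays moved. The work goes in short steps, Python scripts to look and compute and a shell command to move; the robot and the scene stay as the last step left them, time stands still between calls to the robot, and variables do not carry over. Pictures are saved under pics/ and viewed, at most 10 in all, crops included, and the job is handed in when it is done.

```bash
mkdir -p pics
cat > h.py <<'E'
import numpy as np, cv2
from bench import arm
def snap(n,f=None):
    s=arm.snapshot(n)
    if f: cv2.imwrite('pics/'+f,cv2.cvtColor(s['color'],cv2.COLOR_RGB2BGR))
    np.savez(''+n+'.npz',**s); return s
def load(n): return dict(np.load(''+n+'.npz'))
def world(s,u,v,z=None):
    # z: depth along axis; returns world pt
    if z is None: z=s['z_map'][int(round(v)),int(round(u))]
    p=cv2.undistortPoints(np.array([[[u,v]]],float),s['K'],s['D'])[0,0]
    R=cv2.Rodrigues(s['rvec'])[0]
    return R.T@(np.array([p[0]*z,p[1]*z,z])-s['tvec'].ravel())
def cloud(s):
    H,W=s['z_map'].shape; uv=np.stack(np.meshgrid(np.arange(W),np.arange(H)),-1).reshape(-1,1,2).astype(float)
    p=cv2.undistortPoints(uv,s['K'],s['D'])[:,0]; z=s['z_map'].reshape(-1,1)
    R=cv2.Rodrigues(s['rvec'])[0]
    return ((np.hstack([p,np.ones_like(z)])*z-s['tvec'].ravel())@R).reshape(H,W,3)
def proj(s,P): return cv2.projectPoints(np.array(P,float).reshape(-1,3),s['rvec'],s['tvec'],s['K'],s['D'])[0][:,0]
E
python3 - <<'E'
from h import *
np.set_printoptions(precision=4,suppress=True)
for n in('side','top'):
    s=snap(n,n+'0.png'); R=cv2.Rodrigues(s['rvec'])[0]; print(n,-R.T@s['tvec'].ravel(),R[2])
print(arm.state(),arm.tips_ahead)
E
```

```text
side [ 0.6203 -0.6933  0.6455] [-0.0086  0.8204 -0.5717]
top [0.4016 0.1156 1.2276] [ 0.1617 -0.0235 -0.9866]
{'time': 0.1, 'joint_positions': array([ 1.1444,  0.4915,  1.5594,  0.    ,  1.0917, -0.1056]), 'dq': array([ 0.0002, -0.0041, -0.002 , -0.0005,  0.0004, -0.0004]), 'effort': array([  0.0016, -61.9453, -26.2029,  -0.0001,   0.0029,   0.    ]), 'tcp_pos': array([0.197 , 0.5929, 0.2528]), 'tcp_rot': array([ 0.1597,  0.9872, -0.0005, -0.0001]), 'wrist_force': array([-0.2777, -0.2259, -0.0662]), 'wrist_torque': array([ 0.0119, -0.0164,  0.0062]), 'grasp_force': 0.0, 'width': 0.08530013938930871} 0.022
```

View pics/side0.png

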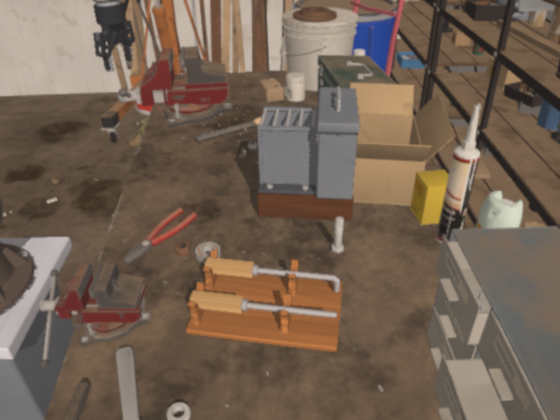

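View pics/top0.png

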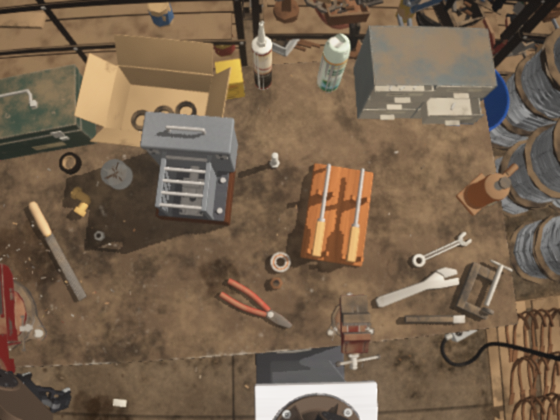

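The hooked rod lies in the left slot (larger y): its bend is at side (337,285), and its handle is at top (320,238). The strongbox is at top (195,165), with its mouth towards the robot at about (190,215).

Run:
```python
from h import *
np.set_printoptions(precision=4,suppress=True)
t=load('top'); C=cloud(t)
def rect(mask,name):
    m=cv2.morphologyEx(mask.astype(np.uint8),cv2.MORPH_OPEN,np.ones((3,3)))
    P=C[m>0]; r=cv2.minAreaRect((P[:,:2]*1000).astype(np.float32)); print(name,len(P),r,np.median(P[:,2])); print(cv2.boxPoints(r))
U,V=np.meshgrid(np.arange(560),np.arange(420))
box=lambda a,b,c,d:(U>a)&(U<b)&(V>c)&(V<d)
rect(box(290,385,150,280)&(C[...,2]>.006)&(C[...,2]<.09),'rest all')
rect(box(290,385,150,280)&(C[...,2]>.006)&(C[...,2]<.018),'board')
rect(box(130,245,100,230)&(C[...,2]>.25)&(C[...,2]<.28),'boxtop')
rect(box(130,245,100,230)&(C[...,2]>.19)&(C[...,2]<.22),'hood')
rect(box(130,245,100,230)&(C[...,2]>.05)&(C[...,2]<.28),'all')
z=C[...,2]; 
print(np.histogram(z[box(130,245,100,230)],bins=np.arange(0,.3,.01)))
for uv in [(319,240),(328,170),(353,245),(361,175),(324,205)]: print(uv,world(t,*uv))
img=t['color'][...,::-1]
a=cv2.resize(img[95:235,130:250],None,fx=3.3,fy=3.3,interpolation=2)
b=cv2.resize(img[150:275,290:385],None,fx=3.7,fy=3.7,interpolation=2)
h=max(a.shape[0],b.shape[0]); o=np.zeros((h,a.shape[1]+b.shape[1],3),np.uint8); o[:a.shape[0],:a.shape[1]]=a;o[:b.shape[0],a.shape[1]:]=b
cv2.imwrite('pics/c1.png',o);print(o.shape)
```

```text
rest all 5712 ((595.5264892578125, -66.38863372802734), (164.19613647460938, 262.0596618652344), 80.17011260986328) 0.013228356492800363
[[ 452.4042 -124.9115]
 [ 710.6166 -169.6513]
 [ 738.6487   -7.8657]
 [ 480.4363   36.874 ]]
board 4154 ((595.5264892578125, -66.38863372802734), (164.19613647460938, 262.0596618652344), 80.17011260986328) 0.012040587190020657
[[ 452.4042 -124.9115]
 [ 710.6166 -169.6513]
 [ 738.6487   -7.8657]
 [ 480.4363   36.874 ]]
boxtop 143 ((748.4442749023438, 301.15814208984375), (85.16952514648438, 8.922685623168945), 83.72527313232422) 0.26629945917356945
[[739.3553 259.3161]
 [748.2245 258.3409]
 [757.5333 343.0002]
 [748.664  343.9754]]
hood 1550 ((644.9921875, 306.4661865234375), (187.2532501220703, 132.56027221679688), 84.28340148925781) 0.20837702723849713
[[569.7157 219.9072]
 [701.6167 206.7032]
 [720.2687 393.0251]
 [588.3677 406.2292]]
all 9106 ((704.5609741210938, 306.92169189453125), (303.38922119140625, 254.52459716796875), 14.966794967651367) 0.20691771936531544
[[525.1459 390.6902]
 [590.8792 144.8002]
 [883.9761 223.1532]
 [818.2428 469.0432]]
(array([2944,  417,  100,   51,   58,  195, 1017,  684,  147,  311,  152,
        170,  217,  219,  187,  193,  187,  215,  186,   97, 1131,  380,
         74,  500, 2705,   11,  135,    3,    0]), array([0.  , 0.01, 0.02, 0.03, 0.04, 0.05, 0.06, 0.07, 0.08, 0.09, 0.1 ,
       0.11, 0.12, 0.13, 0.14, 0.15, 0.16, 0.17, 0.18, 0.19, 0.2 , 0.21,
       0.22, 0.23, 0.24, 0.25, 0.26, 0.27, 0.28, 0.29]))
(319, 240) [ 0.5197 -0.0094  0.0643]
(328, 170) [ 0.7044 -0.0393  0.0564]
(353, 245) [ 0.5056 -0.0958  0.0652]
(361, 175) [ 0.6904 -0.1264  0.0559]
(324, 205) [ 0.6112 -0.0258  0.0563]
(462, 748, 3)
```

View pics/c1.png

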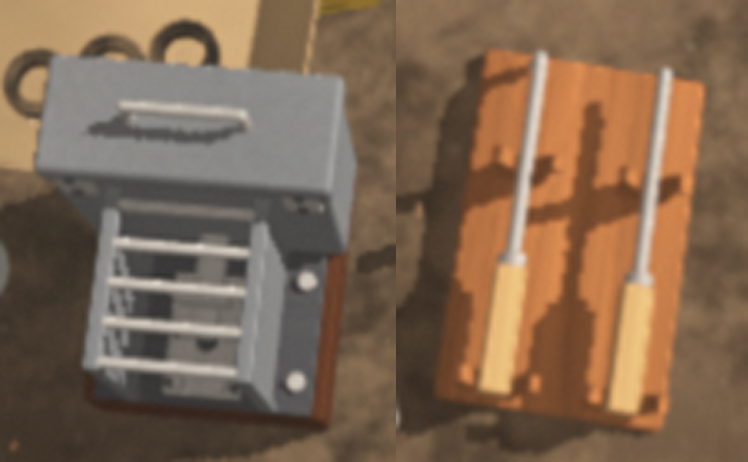

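The crop shows the four grille bars over the bolt unit, with the plinth visible to the right and front of the hood. The handle spans crop (510,262) to (495,392), and the board's origin is off its centre.

Run:
```python
from h import *
np.set_printoptions(precision=4,suppress=True)
t=load('top'); C=cloud(t); s=load('side'); S=cloud(s)
U,V=np.meshgrid(np.arange(560),np.arange(420))
box=lambda a,b,c,d:(U>a)&(U<b)&(V>c)&(V<d)
B=box(130,245,100,230)
def rect(m,name,k=3):
    m=cv2.morphologyEx(m.astype(np.uint8),cv2.MORPH_OPEN,np.ones((k,k)))
    P=C[m>0]; r=cv2.minAreaRect((P[:,:2]*1000).astype(np.float32)); print(name,len(P),r,np.median(P[:,2])); print(cv2.boxPoints(r))
rect(B&(abs(C[...,2]-.247)<.006),'roof')
rect(B&(abs(C[...,2]-.062)<.008),'plinth')
rect(B&(abs(C[...,2]-.207)<.006)&(V>160),'bars',2)
# handle
hsv=cv2.cvtColor(t['color'],cv2.COLOR_RGB2HSV)
rect(box(300,335,215,262)&(C[...,2]>.058),'handle')
# side view: hood front face / side faces normal  (S cloud)
m=(S[...,2]>.09)&(S[...,2]<.19)&(S[...,0]>.5)&(S[...,0]<.9)&(S[...,1]>.15)&(S[...,1]<.45)
P=S[m]; print(len(P)); 
h=np.histogram2d(P[:,0],P[:,1],bins=[np.arange(.54,.82,.02),np.arange(.15,.45,.02)])[0].astype(int); print(h)
# top-view hood interior map in provisional frame
for z0,z1 in((.065,.08),(.085,.1),(.1,.135)):
    m=B&(C[...,2]>z0)&(C[...,2]<z1); P=C[m]; print(z0,len(P)); print(P[::max(1,len(P)//40)])
```

```text
roof 928 ((747.4698486328125, 301.1962585449219), (201.47509765625, 84.27045440673828), 84.40796661376953) 0.24279598213347084
[[695.7188 205.0439]
 [779.5882 196.8323]
 [799.2209 397.3486]
 [715.3515 405.5602]]
plinth 618 ((643.6190795898438, 309.38916015625), (189.45263671875, 133.5789031982422), 84.815673828125) 0.06523620091347718
[[568.5433 221.0854]
 [701.5758 209.0153]
 [718.6948 397.6929]
 [585.6624 409.7631]]
bars 1101 ((574.681640625, 218.47579956054688), (368.390869140625, 162.91017150878906), 54.58270263671875) 0.20780292745030057
[[401.5533 115.5706]
 [534.3174  21.1598]
 [747.8099 321.381 ]
 [615.0458 415.7918]]
handle 286 ((467.553466796875, 22.97052001953125), (70.77656555175781, 216.13401794433594), 53.61100387573242) 0.062098734677856156
[[359.5641  58.595 ]
 [533.5536 -69.6296]
 [575.5428 -12.6539]
 [401.5533 115.5707]]
5734
[[  0   0   0   0   0   0   0   0   0   0   0   0   0   0   0]
 [  0   0   0   0   0  89   0   0   0   0   0   0   0   0   0]
 [  0   0   0   0   0 363   0   0   0   0  55   0   0   0   0]
 [  0   0   0   0   0 368   0   0   0   0  44   0   0  
[... 2907 characters left out ...]
85]
 [0.7081 0.282  0.1331]
 [0.7125 0.3282 0.1104]
 [0.7077 0.2856 0.1253]
 [0.7116 0.3193 0.1037]
 [0.7079 0.2772 0.1149]
 [0.7094 0.3069 0.1015]
 [0.7039 0.2442 0.1184]
 [0.7032 0.2044 0.1192]
 [0.7012 0.2219 0.1178]
 [0.7023 0.2332 0.1046]
 [0.7006 0.2185 0.1008]
 [0.6825 0.2522 0.1325]
 [0.6836 0.3566 0.104 ]
 [0.6687 0.2527 0.1275]
 [0.6549 0.2543 0.1332]
 [0.6552 0.3583 0.1159]
 [0.6534 0.2929 0.1199]
 [0.6502 0.3046 0.1239]
 [0.6515 0.3223 0.1076]
 [0.6508 0.255  0.1066]
 [0.6397 0.2563 0.1346]
 [0.6394 0.2557 0.1003]
 [0.6274 0.2569 0.1098]
 [0.6144 0.3636 0.132 ]
 [0.6151 0.3628 0.1018]
 [0.6001 0.3644 0.1155]
 [0.5909 0.362  0.1254]
 [0.5877 0.2616 0.1083]
 [0.5744 0.266  0.1297]]
```

```bash
cat >> h.py <<'E'
from scipy.spatial.transform import Rotation as Ro
BO=np.array([.5768,.3179]); BY=np.radians(-5.6)
def b2w(x,y): return BO+np.array([[np.cos(BY),-np.sin(BY)],[np.sin(BY),np.cos(BY)]])@[x,y]
def w2b(p): return np.array([[np.cos(BY),np.sin(BY)],[-np.sin(BY),np.cos(BY)]])@(np.array(p)[:2]-BO)
def todo(x,y,z,yaw):
    """cm shift in present tool axes & twist deg, to TCP x,y,z with tool x at yaw+180 (deg)"""
    s=arm.state(); R=Ro.from_quat(s['tcp_rot']).as_matrix()
    d=R.T@(np.array([x,y,z])-s['tcp_pos'])*100
    a=np.degrees(np.arctan2(-R[1,0],-R[0,0])); print('cm',d.round(2),'twist',round(-(yaw-a),2),'rodyaw now',round(a,2))
def st():
    s=arm.state(); R=Ro.from_quat(s['tcp_rot']).as_matrix(); 
    print('t',round(s['time'],2),'tcp',s['tcp_pos'].round(4),'rodyaw',np.degrees(np.arctan2(-R[1,0],-R[0,0])).round(2),'tilt',np.round(R[:2,2],4),'F',s['wrist_force'].round(1),'w',round(s['width'],4),'g',round(s['grasp_force'],1),'boxxy',w2b(s['tcp_pos']).round(4))
E
python3 - <<'E'
from h import *
np.set_printoptions(precision=4,suppress=True)
t=load('top'); C=cloud(t); s=load('side'); S=cloud(s)
o=np.array([.5955,-.0664]);th=np.radians(-9.83);u=np.array([np.cos(th),np.sin(th)]);n=np.array([-u[1],u[0]])
for nm,D in(('top',C),('side',S)):
    L=np.stack([(D[...,:2]-o)@u,(D[...,:2]-o)@n],-1)
    m=(D[...,2]>.053)&(D[...,2]<.075)&(abs(L[...,1]-.045)<.03)&(abs(L[...,0])<.16)
    P=L[m];z=D[m][:,2]
    for a in np.arange(-.15,.15,.015):
        k=(P[:,0]>=a)&(P[:,0]<a+.015)
        if k.sum()>2: print(nm,round(a,3),k.sum(),'y',P[k,1].min().round(4),np.median(P[k,1]).round(4),P[k,1].max().round(4),'z',np.median(z[k]).round(4),'x',P[k,0].min().round(4),P[k,0].max().round(4))
L=np.stack([(C[...,:2]-BO)@[np.cos(BY),np.sin(BY)],(C[...,:2]-BO)@[-np.sin(BY),np.cos(BY)]],-1)
m=(C[...,2]>.1)&(C[...,2]<.13)&(abs(L[...,1])<.035)&(L[...,0]>.03)&(L[...,0]<.12)
print(np.c_[L[m],C[m][:,2]])
todo(.524,-.0084,.12,-9.83)
E
```

```text
top -0.135 29 y 0.0178 0.0443 0.074 z 0.0612 x -0.1252 -0.12
top -0.12 105 y 0.0153 0.0443 0.0741 z 0.0621 x -0.1199 -0.1051
top -0.105 53 y 0.0334 0.0443 0.0556 z 0.0619 x -0.1045 -0.0902
top -0.09 52 y 0.0336 0.0443 0.0554 z 0.0619 x -0.0894 -0.0751
top -0.075 51 y 0.0343 0.0454 0.0556 z 0.0619 x -0.0747 -0.0601
top -0.06 51 y 0.033 0.0448 0.0555 z 0.0614 x -0.0597 -0.0454
top -0.045 42 y 0.0335 0.0446 0.0548 z 0.0606 x -0.0449 -0.0305
top -0.03 22 y 0.0374 0.0456 0.0532 z 0.056 x -0.0299 -0.0153
top -0.015 14 y 0.04 0.0454 0.0487 z 0.0555 x -0.0132 -0.0002
top -0.0 12 y 0.0402 0.0436 0.0469 z 0.0541 x 0.0012 0.0138
top 0.015 16 y 0.0411 0.0442 0.0477 z 0.056 x 0.0163 0.0297
top 0.03 72 y 0.0197 0.0461 0.0691 z 0.0616 x 0.032 0.0448
top 0.045 16 y 0.0196 0.0448 0.0672 z 0.0569 x 0.045 0.0592
top 0.06 15 y 0.0399 0.0437 0.0488 z 0.0548 x 0.0601 0.0733
top 0.075 15 y 0.0398 0.0445 0.0478 z 0.0557 x 0.0755 0.0891
top 0.09 14 y 0.0414 0.0457 0.0488 z 0.0548 x 0.0917 0.1046
top 0.105 8 y 0.0406 0.0458 0.0488 z 0.054 x 0.106 0.1142
side -0.135 15 y 0.017 0.0404 0.0513 z 0.0632 x -0.1237 
[... 2082 characters left out ...]
.0744  0.0177  0.1029]
 [ 0.0748  0.0153  0.1022]
 [ 0.0739  0.0117  0.1076]
 [ 0.0745  0.0095  0.1058]
 [ 0.075   0.0073  0.1044]
 [ 0.0746  0.0042  0.1074]
 [ 0.0749  0.0019  0.1068]
 [ 0.0748 -0.0009  0.1082]
 [ 0.0753 -0.0031  0.1068]
 [ 0.074  -0.007   0.114 ]
 [ 0.0738 -0.0099  0.1161]
 [ 0.0746 -0.0118  0.1131]
 [ 0.0738 -0.0152  0.118 ]
 [ 0.075  -0.0168  0.1135]
 [ 0.0749 -0.0196  0.115 ]
 [ 0.0758 -0.0214  0.1116]
 [ 0.0782 -0.0221  0.1012]
 [ 0.0736 -0.0108  0.106 ]
 [ 0.074  -0.0131  0.105 ]
 [ 0.0745 -0.0153  0.1035]
 [ 0.0747 -0.0178  0.1034]
 [ 0.0756 -0.0197  0.1002]
 [ 0.0758 -0.0222  0.1001]
 [ 0.0713 -0.      0.1006]]
cm [-50.   -46.74  13.32] twist -8.55 rodyaw now -18.38
```

```bash
M='python3 -m creep'
python3 -m creep '[{"dx":-1.5,"dy":-1.4,"hand":5.0},{"dx":-2.5,"dy":-2.34},{"dx":-2.5,"dy":-2.34},{"dx":-2.5,"dy":-2.34},{"dx":-2.5,"dy":-2.34},{"dx":-2.5,"dy":-2.34},{"dx":-2.5,"dy":-2.34},{"dx":-2.5,"dy":-2.34}]' 60
python3 -m creep '[{"dx":-2.5,"dy":-2.34},{"dx":-2.5,"dy":-2.34},{"dx":-2.5,"dy":-2.34},{"dx":-2.5,"dy":-2.34},{"dx":-2.5,"dy":-2.34},{"dx":-2.5,"dy":-2.34},{"dx":-2.5,"dy":-2.34},{"dx":-2.5,"dy":-2.34}]'
python3 -m creep '[{"dx":-2.5,"dy":-2.34},{"dx":-2.5,"dy":-2.34},{"dx":-2.5,"dy":-2.34},{"dx":-2.0,"dy":-1.9},{"twist":-4.3},{"twist":-4.3},{"dz":0}]'
python3 -c "
from h import *
st();todo(.5242,-.0094,.12,-9.83)"
```

```text
t 0.1 tcp [0.197  0.5929 0.2528] rodyaw -18.38 tilt [-0.0004 -0.0009] F [-0.3 -0.2 -0.1] w 0.0853 g 0.0 boxxy [-0.4048  0.2367]
cm [-50.05 -46.83  13.32] twist -8.55 rodyaw now -18.38validation failed for argument at $[0]...
validation failed for argument at $[0]...
validation failed for argument at $[0]...
```

```bash
python3 -m creep '[{"dx":-1.5,"dy":-1.4,"dz":0,"twist":0,"hand":5.0}]' 60
```

```text
time: 0.18
tcp_pos: [0.2059, 0.5765, 0.2527]
tcp_rot: [0.159, 0.987, 0.0, -0.0]
wrist_force: [0.8, 1.6, -0.3]
width: 0.0752
grasp_force: 0.0
```

```bash
python3 -m creep '[{"dx":-2.5,"dy":-2.34,"dz":0,"twist":0,"hand":5},{"dx":-2.5,"dy":-2.34,"dz":0,"twist":0,"hand":5},{"dx":-2.5,"dy":-2.34,"dz":0,"twist":0,"hand":5},{"dx":-2.5,"dy":-2.34,"dz":0,"twist":0,"hand":5},{"dx":-2.5,"dy":-2.34,"dz":0,"twist":0,"hand":5},{"dx":-2.5,"dy":-2.34,"dz":0,"twist":0,"hand":5},{"dx":-2.5,"dy":-2.34,"dz":0,"twist":0,"hand":5},{"dx":-2.5,"dy":-2.34,"dz":0,"twist":0,"hand":5}]' 60
python3 -m creep '[{"dx":-2.5,"dy":-2.34,"dz":0,"twist":0,"hand":5},{"dx":-2.5,"dy":-2.34,"dz":0,"twist":0,"hand":5},{"dx":-2.5,"dy":-2.34,"dz":0,"twist":0,"hand":5},{"dx":-2.5,"dy":-2.34,"dz":0,"twist":0,"hand":5},{"dx":-2.5,"dy":-2.34,"dz":0,"twist":0,"hand":5},{"dx":-2.5,"dy":-2.34,"dz":0,"twist":0,"hand":5},{"dx":-2.5,"dy":-2.34,"dz":0,"twist":0,"hand":5},{"dx":-2.5,"dy":-2.34,"dz":0,"twist":0,"hand":5}]' | tail -5
python3 -m creep '[{"dx":-2.5,"dy":-2.34,"dz":0,"twist":0,"hand":5},{"dx":-2.5,"dy":-2.34,"dz":0,"twist":0,"hand":5},{"dx":-2.5,"dy":-2.34,"dz":0,"twist":0,"hand":5},{"dx":0,"dy":0,"dz":0,"twist":-4.3,"hand":5},{"dx":0,"dy":0,"dz":0,"twist":-4.3,"hand":5},{"dx":0,"dy":0,"dz":0,"twist":0,"hand":5}]' | tail -5
python3 -c "
from h import *
st();todo(.5242,-.0094,.12,-9.83)"
```

```text
time: 0.85
tcp_pos: [0.338, 0.3329, 0.2532]
tcp_rot: [0.16, 0.987, -0.0, -0.0]
wrist_force: [0.4, 0.4, 0.9]
width: 0.0498
grasp_force: 0.0
tcp_pos: [0.4688, 0.092, 0.2532]
tcp_rot: [0.16, 0.987, 0.0, -0.0]
wrist_force: [-0.3, 0.6, -0.1]
width: 0.0497
grasp_force: 0.0
tcp_pos: [0.5174, 0.0028, 0.2529]
tcp_rot: [0.084, 0.996, 0.0, -0.0]
wrist_force: [0.8, 0.4, 0.1]
width: 0.0503
grasp_force: 0.0
t 2.02 tcp [0.5174 0.0028 0.2529] rodyaw -9.66 tilt [-0.0009  0.0002] F [0.8 0.4 0.1] w 0.0503 g 0.0 boxxy [-0.0283 -0.3194]
cm [-0.88 -1.09 13.29] twist 0.17 rodyaw now -9.66
```

```bash
python3 -m creep '[{"dx":-0.88,"dy":-1.09,"dz":1,"twist":0.17,"hand":5},{"dx":0,"dy":0,"dz":3,"twist":0,"hand":5},{"dx":0,"dy":0,"dz":3,"twist":0,"hand":5},{"dx":0,"dy":0,"dz":3,"twist":0,"hand":5},{"dx":0,"dy":0,"dz":3,"twist":0,"hand":5},{"dx":0,"dy":0,"dz":1,"twist":0,"hand":5},{"dx":0,"dy":0,"dz":0,"twist":0,"hand":5}]' | tail -5
python3 -c "
from h import *
st();todo(.5242,-.0094,.053,-9.83)
s=snap('side');cv2.imwrite('pics/c2.png',cv2.resize(s['color'][200:370,150:370,::-1],None,fx=3,fy=3,interpolation=2))"
```

```text
tcp_pos: [0.5234, -0.0088, 0.111]
tcp_rot: [0.087, 0.996, 0.0, -0.002]
wrist_force: [-0.2, 0.6, 0.5]
width: 0.05
grasp_force: 0.0
t 2.6 tcp [ 0.5234 -0.0088  0.111 ] rodyaw -10.02 tilt [-0.0046  0.0007] F [-0.2  0.6  0.5] w 0.05 g 0.0 boxxy [-0.0212 -0.3303]
cm [-0.11 -0.05  5.8 ] twist -0.19 rodyaw now -10.02
```

View pics/c2.png

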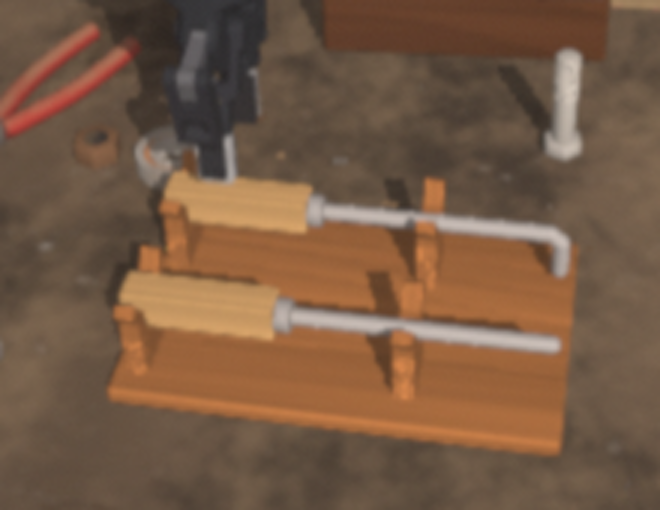

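The near finger is above the handle at crop (215,165) and looks slightly behind its middle at (240,203). I'll check that numerically.

```bash
python3 -c "
from h import *
s=load('side')
u=np.array([np.cos(np.radians(-9.83)),np.sin(np.radians(-9.83))])
P=[(.5242,-.0094,.05)]+[(*(np.array([.5242,-.0094])+a*u),.062) for a in(-.045,0,.045,.2)]+[(.5234,-.0088,.102)]
print((proj(s,P)-[150,200])*3)"
```

```text
[[236.37703753 201.40717509]
 [164.71271608 179.54864584]
 [234.93935811 186.67540526]
 [306.35572316 193.86870407]
 [560.77421255 219.0527047 ]
 [228.74832523 135.25070493]]
```

```bash
python3 -m creep '[{"dx":-0.1,"dy":-0.05,"dz":1.8,"twist":-0.19,"hand":5},{"dx":0,"dy":0,"dz":2,"twist":0,"hand":5},{"dx":0,"dy":0,"dz":1.5,"twist":0,"hand":5},{"dx":0,"dy":0,"dz":0.5,"twist":0,"hand":5},{"dx":0,"dy":0,"dz":0,"twist":0,"hand":5}]' | tail -5
python3 -c "
from h import *
st()
todo(.5242,-.0094,.053,-9.83)"
```

```text
tcp_pos: [0.5256, -0.0095, 0.0557]
tcp_rot: [0.085, 0.996, 0.0, 0.0]
wrist_force: [0.5, -0.0, 0.2]
width: 0.0499
grasp_force: 0.0
t 3.07 tcp [ 0.5256 -0.0095  0.0557] rodyaw -9.78 tilt [0.0003 0.    ] F [ 0.5 -0.   0.2] w 0.0499 g 0.0 boxxy [-0.019  -0.3308]
cm [ 0.14 -0.01  0.27] twist 0.05 rodyaw now -9.78
```

```bash
python3 -m creep '[{"dx":0.14,"dy":0,"dz":0.27,"twist":0.05,"hand":5},{"dx":0,"dy":0,"dz":0,"twist":0,"hand":2},{"dx":0,"dy":0,"dz":0,"twist":0,"hand":1.5},{"dx":0,"dy":0,"dz":0,"twist":0,"hand":1.5},{"dx":0,"dy":0,"dz":0,"twist":0,"hand":1.5},{"dx":0,"dy":0,"dz":0,"twist":0,"hand":1.5}]' 100 | tail -5
python3 -c "
from h import *
st()"
```

```text
tcp_pos: [0.5242, -0.0092, 0.0538]
tcp_rot: [0.086, 0.996, 0.0, 0.001]
wrist_force: [-1.9, 0.4, 7.9]
width: 0.0206
grasp_force: 97.6
t 3.57 tcp [ 0.5242 -0.0092  0.0538] rodyaw -9.81 tilt [ 0.0016 -0.0001] F [-1.9  0.4  7.9] w 0.0206 g 97.6 boxxy [-0.0204 -0.3307]
```

```bash
python3 -m creep '[{"dx":0,"dy":0,"dz":-0.5,"twist":0,"hand":1.5},{"dx":0,"dy":0,"dz":-1,"twist":0,"hand":1.5},{"dx":0,"dy":0,"dz":-2,"twist":0,"hand":1.5},{"dx":0,"dy":0,"dz":-2.5,"twist":0,"hand":1.5},{"dx":0,"dy":0,"dz":-3,"twist":0,"hand":1.5},{"dx":0,"dy":0,"dz":-3,"twist":0,"hand":1.5},{"dx":0,"dy":0,"dz":-3,"twist":0,"hand":1.5},{"dx":0,"dy":0,"dz":-3,"twist":0,"hand":1.5}]' | tail -5
python3 -m creep '[{"dx":0,"dy":0,"dz":-3,"twist":0,"hand":1.5},{"dx":0,"dy":0,"dz":-2.5,"twist":0,"hand":1.5},{"dx":0,"dy":0,"dz":-1,"twist":0,"hand":1.5},{"dx":0,"dy":0,"dz":0,"twist":0,"hand":1.5}]' | tail -5
python3 -c "
from h import *
st();p=b2w(-.23,0);todo(*p,.3,-5.6)
snap('side','side1.png')"
```

```text
tcp_pos: [0.5233, -0.0092, 0.2351]
tcp_rot: [0.086, 0.996, 0.0, 0.0]
wrist_force: [-0.2, 0.4, -1.4]
width: 0.0208
grasp_force: 97.8
tcp_pos: [0.524, -0.0093, 0.3001]
tcp_rot: [0.085, 0.996, -0.0, 0.002]
wrist_force: [-0.2, -0.1, -1.5]
width: 0.0209
grasp_force: 97.8
t 4.57 tcp [ 0.524  -0.0093  0.3001] rodyaw -9.81 tilt [ 0.0044 -0.0006] F [-0.2 -0.1 -1.5] w 0.0209 g 97.8 boxxy [-0.0206 -0.3307]
cm [23.31 31.45 -0.08] twist -4.21 rodyaw now -9.81
```

View pics/side1.png

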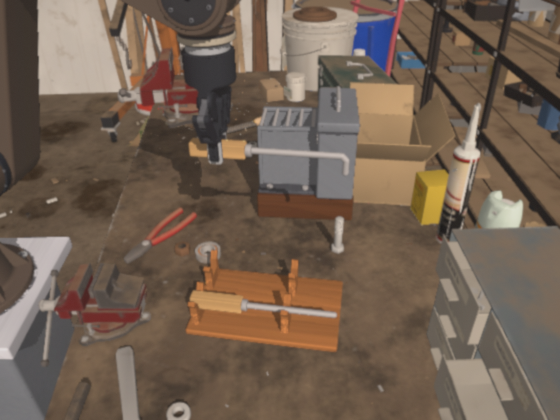

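The rod is held level: handle at (222,150), bend at (347,160), tip at (347,172). The straight rod is undisturbed.

```bash
python3 -m creep '[{"dx":1.3,"dy":1.75,"dz":0,"twist":-0.7,"hand":1.5},{"dx":2.2,"dy":2.95,"dz":0,"twist":-0.7,"hand":1.5},{"dx":2.2,"dy":2.95,"dz":0,"twist":-0.7,"hand":1.5},{"dx":2.2,"dy":2.95,"dz":0,"twist":-0.7,"hand":1.5},{"dx":2.2,"dy":2.95,"dz":0,"twist":-0.7,"hand":1.5},{"dx":2.2,"dy":2.95,"dz":0,"twist":-0.7,"hand":1.5},{"dx":2.2,"dy":2.95,"dz":0,"twist":0,"hand":1.5},{"dx":2.2,"dy":2.95,"dz":0,"twist":0,"hand":1.5}]' | tail -5
python3 -m creep '[{"dx":2.2,"dy":2.95,"dz":0,"twist":0,"hand":1.5},{"dx":2.2,"dy":2.95,"dz":0,"twist":0,"hand":1.5},{"dx":1.3,"dy":1.75,"dz":0,"twist":0,"hand":1.5},{"dx":0,"dy":0,"dz":0,"twist":0,"hand":1.5}]' | tail -5
python3 -c "
from h import *
st();p=b2w(-.23,0);todo(*p,.165,-5.6)"
```

```text
tcp_pos: [0.385, 0.2351, 0.2958]
tcp_rot: [0.049, 0.999, -0.001, -0.001]
wrist_force: [0.3, 1.1, -1.2]
width: 0.0208
grasp_force: 98.0
tcp_pos: [0.335, 0.3181, 0.2957]
tcp_rot: [0.047, 0.999, -0.001, -0.001]
wrist_force: [0.7, 0.2, -1.2]
width: 0.0204
grasp_force: 98.1
t 5.62 tcp [0.335  0.3181 0.2957] rodyaw -5.42 tilt [-0.003  -0.0012] F [ 0.7  0.2 -1.2] w 0.0204 g 98.1 boxxy [-0.2406 -0.0234]
cm [-1.11  2.36 13.07] twist 0.18 rodyaw now -5.42
```

```bash
python3 -m creep '[{"dx":0,"dy":1.2,"dz":1.2,"twist":0.18,"hand":1.5},{"dx":0,"dy":1.16,"dz":2,"twist":0,"hand":1.5},{"dx":0,"dy":0,"dz":2.5,"twist":0,"hand":1.5},{"dx":0,"dy":0,"dz":2.5,"twist":0,"hand":1.5},{"dx":0,"dy":0,"dz":2.5,"twist":0,"hand":1.5},{"dx":0,"dy":0,"dz":1.5,"twist":0,"hand":1.5},{"dx":0,"dy":0,"dz":0,"twist":0,"hand":1.5}]' | tail -5
python3 -c "
from h import *
st();p=b2w(-.102,0);todo(*p,.172,-5.6)
a=snap('side')['color'][60:240,160:380,::-1];b=snap('top')['color'][95:320,120:300,::-1]
a=cv2.resize(a,None,fx=2,fy=2,interpolation=2);b=cv2.resize(b,None,fx=2,fy=2,interpolation=2)
o=np.zeros((450,800,3),np.uint8);o[:360,:440]=a;o[:,440:]=b;cv2.imwrite('pics/c3.png',o)
u=np.array([np.cos(BY),np.sin(BY)]);q=arm.state()['tcp_pos']
T=np.array([*(q[:2]+.2*u),q[2]-.0038]);
print((proj(load('top'),T)-[120,95])*2+[440,0]);T[2]-=.033;print((proj(load('side'),T)-[160,60])*2)
"
```

```text
tcp_pos: [0.3385, 0.3377, 0.1716]
tcp_rot: [0.051, 0.999, -0.002, -0.003]
wrist_force: [0.6, 0.0, -1.9]
width: 0.0209
grasp_force: 98.2
t 6.2 tcp [0.3385 0.3377 0.1716] rodyaw -5.81 tilt [-0.0061 -0.0046] F [ 0.6  0.  -1.9] w 0.0209 g 98.2 boxxy [-0.2391 -0.0035]
cm [-13.7    0.4   -0.12] twist -0.21 rodyaw now -5.81
[[562.98205464 267.51323296]]
[[166.4706038  168.70571346]]
```

View pics/c3.png

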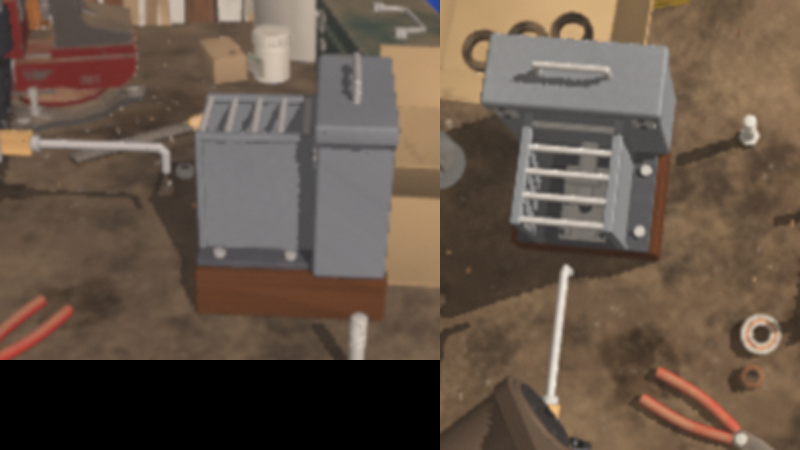

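The rod points at the mouth: its tip end is at crop (566,268) in the top view and (167,175) in the side view, against predictions of (563,267) and (166,169).

```bash
cat > rod.py <<'E'
from h import *
C=cloud(load('top')); L=np.stack([(C[...,:2]-BO)@[np.cos(BY),np.sin(BY)],(C[...,:2]-BO)@[-np.sin(BY),np.cos(BY)]],-1)
q=arm.state()['tcp_pos']; x0=w2b(q)
m=(abs(C[...,2]-q[2])<.025)&(abs(L[...,1]-x0[1])<.02)&(L[...,0]>x0[0]+.08)&(L[...,0]<min(x0[0]+.23,-.005))
P=L[m];z=C[m][:,2]
print('xmax',P[:,0].max(),'fit y',np.polyfit(P[:,0]-x0[0],P[:,1],1),'z',np.polyfit(P[:,0]-x0[0],z,1),len(P))
E
python3 rod.py; python3 -c "
from h import *
S=cloud(load('side'));m=(abs(S[...,2]-.15)<.05)&(S[...,0]>.40)&(S[...,0]<.56)&(abs(S[...,1]-.32)<.03);P=S[m]
L=np.array([w2b(p) for p in P]);print(len(P),L[:,0].max(),'limb',L[L[:,0]>-.045].mean(0),P[L[:,0]>-.045][:,2].min(),P[:,2].max())
k=L[:,0]<-.05
print(np.polyfit(L[k,0],L[k,1],1),np.polyfit(L[k,0],P[k,2],1))"
```

```text
xmax -0.03501522382722188 fit y [ 0.00734624 -0.00448214] z [-0.03693352  0.17752044] 232
307 -0.033431929382406494 limb [-0.03860974 -0.00959279] 0.13637756233755247 0.1743952861514426
[-0.00999459 -0.00988169] [-0.00979835  0.1683703 ]
```

```bash
python3 -m creep '[{"dx":0,"dy":0.35,"dz":0,"twist":-0.2,"hand":1.5},{"dx":-1.5,"dy":0,"dz":0,"twist":0,"hand":1.5},{"dx":-2,"dy":0,"dz":0,"twist":0,"hand":1.5},{"dx":-2,"dy":0,"dz":0,"twist":0,"hand":1.5},{"dx":-1.5,"dy":0,"dz":0,"twist":0,"hand":1.5},{"dx":0,"dy":0,"dz":0,"twist":0,"hand":1.5}]' | tail -5
python3 -c "
from h import *
st();p=b2w(-.1,0);todo(*p,.172,-5.6)"
```

```text
tcp_pos: [0.4131, 0.3359, 0.1763]
tcp_rot: [0.05, 0.999, 0.001, 0.001]
wrist_force: [-0.3, 0.0, -1.8]
width: 0.0205
grasp_force: 98.2
t 6.8 tcp [0.4131 0.3359 0.1763] rodyaw -5.68 tilt [0.0026 0.0014] F [-0.3  0.  -1.8] w 0.0205 g 98.2 boxxy [-0.1647  0.0019]
cm [-6.47 -0.19  0.44] twist -0.08 rodyaw now -5.68
```

```bash
python3 -m creep '[{"dx":-1,"dy":-0.2,"dz":0.3,"twist":0,"hand":1.5},{"dx":-1.5,"dy":0,"dz":0,"twist":0,"hand":1.5},{"dx":-1.5,"dy":0,"dz":0,"twist":0,"hand":1.5},{"dx":-1.5,"dy":0,"dz":0,"twist":0,"hand":1.5},{"dx":-1,"dy":0,"dz":0,"twist":0,"hand":1.5},{"dx":0,"dy":0,"dz":0,"twist":0,"hand":1.5},{"dx":0,"dy":0,"dz":0,"twist":0,"hand":1.5}]' | tail -5
python3 -c "
from h import *
st();p=b2w(-.1,0);todo(*p,.172,-5.6);snap('top','t.png')"; python3 rod.py
```

```text
tcp_pos: [0.4741, 0.3275, 0.1724]
tcp_rot: [0.049, 0.999, -0.0, -0.0]
wrist_force: [-0.4, -0.1, -2.3]
width: 0.021
grasp_force: 98.2
t 7.38 tcp [0.4741 0.3275 0.1724] rodyaw -5.61 tilt [-0.0006 -0.0002] F [-0.4 -0.1 -2.3] w 0.021 g 98.2 boxxy [-0.1032 -0.0005]
cm [-0.32  0.05  0.04] twist -0.01 rodyaw now -5.61
xmax -0.005756766456976118 fit y [ 0.04137097 -0.00315106] z [-0.02772247  0.17440671] 34
```

```bash
python3 -m creep '[{"dx":-0.3,"dy":0,"dz":0.4,"twist":0,"hand":1.5},{"dx":0,"dy":0,"dz":0.6,"twist":0,"hand":1.5},{"dx":0,"dy":0,"dz":0.6,"twist":0,"hand":1.5},{"dx":0,"dy":0,"dz":0.4,"twist":0,"hand":1.5},{"dx":0,"dy":0,"dz":0,"twist":0,"hand":1.5}]' | tail -5
python3 -m creep '[{"dx":0,"dy":0,"dz":0.5,"twist":0,"hand":1.5},{"dx":0,"dy":0,"dz":0.4,"twist":0,"hand":1.5},{"dx":0,"dy":0,"dz":0.3,"twist":0,"hand":1.5},{"dx":0,"dy":0,"dz":0,"twist":0,"hand":1.5},{"dx":0,"dy":0,"dz":0,"twist":0,"hand":1.5}]' | tail -5
python3 -c "
from h import *
st();p=b2w(-.1,0);todo(*p,.139,-5.6);t=snap('top');cv2.imwrite('pics/c4.png',cv2.resize(t['color'][120:260,150:250,::-1],None,fx=4,fy=4,interpolation=2))"
```

```text
tcp_pos: [0.4768, 0.3272, 0.1514]
tcp_rot: [0.049, 0.999, -0.0, -0.001]
wrist_force: [-0.4, 0.3, -1.7]
width: 0.0205
grasp_force: 98.2
tcp_pos: [0.4773, 0.3274, 0.1404]
tcp_rot: [0.049, 0.999, -0.0, -0.0]
wrist_force: [0.7, 0.6, -2.3]
width: 0.0206
grasp_force: 98.2
t 8.27 tcp [0.4773 0.3274 0.1404] rodyaw -5.59 tilt [-0.0003 -0.0001] F [ 0.7  0.6 -2.3] w 0.0206 g 98.2 boxxy [-0.0999 -0.0003]
cm [0.01 0.03 0.14] twist 0.01 rodyaw now -5.59
```

View pics/c4.png

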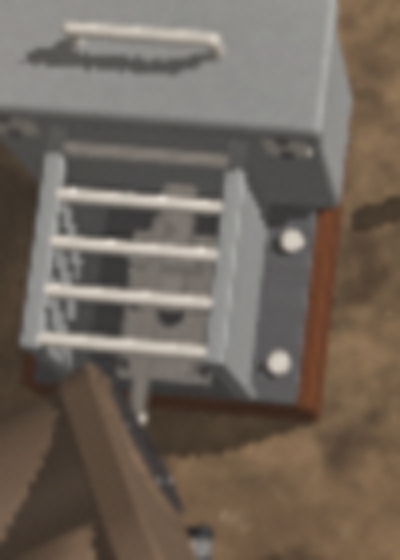

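The shaft enters the mouth at crop (140,390) and the limb is hidden behind the tab. The force hasn't changed, so I'll pull gently.

```bash
for i in 1; do
python3 -m creep '[{"dx":0.2,"dy":0,"dz":0.04,"twist":0,"hand":1.5},{"dx":0.2,"dy":0,"dz":0.04,"twist":0,"hand":1.5},{"dx":0.2,"dy":0,"dz":0,"twist":0,"hand":1.5}]' | sed -n '2p;4p'
python3 -m creep '[{"dx":0.2,"dy":0,"dz":0,"twist":0,"hand":1.5},{"dx":0.2,"dy":0,"dz":0,"twist":0,"hand":1.5}]' | sed -n '2p;4p'
python3 -m creep '[{"dx":0.2,"dy":0,"dz":0,"twist":0,"hand":1.5},{"dx":0.2,"dy":0,"dz":0,"twist":0,"hand":1.5}]' | sed -n '2p;4p'
python3 -m creep '[{"dx":0.2,"dy":0,"dz":0,"twist":0,"hand":1.5},{"dx":0,"dy":0,"dz":0,"twist":0,"hand":1.5}]' | sed -n '2p;4p'
done; python3 -c "
from h import *
st()"
```

```text
tcp_pos: [0.4711, 0.328, 0.1399]
wrist_force: [-0.9, -0.1, -1.8]
tcp_pos: [0.4671, 0.3284, 0.1399]
wrist_force: [0.4, 0.1, -1.4]
tcp_pos: [0.4635, 0.3288, 0.14]
wrist_force: [2.1, 0.5, -1.5]
tcp_pos: [0.4612, 0.329, 0.1399]
wrist_force: [1.3, 0.3, -1.1]
t 9.07 tcp [0.4612 0.329  0.1399] rodyaw -5.58 tilt [0.0002 0.0002] F [ 1.3  0.3 -1.1] w 0.0206 g 98.1 boxxy [-0.1161 -0.0002]
```

```bash
python3 -m creep '[{"dx":0.2,"dy":0,"dz":0,"twist":0,"hand":1.5},{"dx":0.2,"dy":0,"dz":0,"twist":0,"hand":1.5},{"dx":0.2,"dy":0,"dz":0,"twist":0,"hand":1.5}]' | sed -n '2p;4p'
python3 -m creep '[{"dx":0.2,"dy":0,"dz":0,"twist":0,"hand":1.5},{"dx":0.2,"dy":0,"dz":0,"twist":0,"hand":1.5},{"dx":0.2,"dy":0,"dz":0,"twist":0,"hand":1.5}]' | sed -n '2p;4p'
python3 -m creep '[{"dx":0.2,"dy":0,"dz":0,"twist":0,"hand":1.5},{"dx":0.2,"dy":0,"dz":0,"twist":0,"hand":1.5},{"dx":0.2,"dy":0,"dz":0,"twist":0,"hand":1.5}]' | sed -n '2p;4p'
python3 -c "
from h import *
st()"
```

```text
tcp_pos: [0.4554, 0.3296, 0.1399]
wrist_force: [2.3, -0.1, -2.2]
tcp_pos: [0.4493, 0.3302, 0.1399]
wrist_force: [2.5, -0.1, -1.8]
tcp_pos: [0.4434, 0.3307, 0.1399]
wrist_force: [3.1, 0.4, -2.2]
t 9.82 tcp [0.4434 0.3307 0.1399] rodyaw -5.59 tilt [0.0002 0.0002] F [ 3.1  0.4 -2.2] w 0.0207 g 98.1 boxxy [-0.1341 -0.0002]
```

```bash
python3 -m creep '[{"dx":0.2,"dy":0,"dz":0,"twist":0,"hand":1.5},{"dx":0.2,"dy":0,"dz":0,"twist":0,"hand":1.5},{"dx":0.2,"dy":0,"dz":0,"twist":0,"hand":1.5}]' | sed -n '2p;4p'
python3 -m creep '[{"dx":0.2,"dy":0,"dz":0,"twist":0,"hand":1.5},{"dx":0.2,"dy":0,"dz":0,"twist":0,"hand":1.5}]' | sed -n '2p;4p'
python3 -m creep '[{"dx":0.15,"dy":0,"dz":0,"twist":0,"hand":1.5},{"dx":0.15,"dy":0,"dz":0,"twist":0,"hand":1.5}]' | sed -n '2p;4p'
python3 -c "
from h import *
st()"
```

```text
tcp_pos: [0.4373, 0.3313, 0.1398]
wrist_force: [4.0, 0.4, -1.3]
tcp_pos: [0.4334, 0.3317, 0.1398]
wrist_force: [2.3, 0.4, -2.2]
tcp_pos: [0.4304, 0.332, 0.1398]
wrist_force: [2.1, 0.6, -1.7]
t 10.4 tcp [0.4304 0.332  0.1398] rodyaw -5.59 tilt [-0.  0.] F [ 2.1  0.6 -1.7] w 0.0206 g 98.1 boxxy [-0.1471 -0.0003]
```

```bash
python3 -m creep '[{"dx":0.12,"dy":0,"dz":0,"twist":0,"hand":1.5},{"dx":0.12,"dy":0,"dz":0,"twist":0,"hand":1.5}]' | sed -n '2p;4p'
python3 -m creep '[{"dx":0.12,"dy":0,"dz":0,"twist":0,"hand":1.5},{"dx":0.12,"dy":0,"dz":0,"twist":0,"hand":1.5}]' | sed -n '2p;4p'
python3 -m creep '[{"dx":0.1,"dy":0,"dz":0,"twist":0,"hand":1.5},{"dx":0.1,"dy":0,"dz":0,"twist":0,"hand":1.5}]' | sed -n '2p;4p'
python3 -c "
from h import *
st()"
```

```text
tcp_pos: [0.4284, 0.3323, 0.1399]
wrist_force: [6.7, -0.6, -1.9]
tcp_pos: [0.4269, 0.3326, 0.1401]
wrist_force: [11.3, -0.9, -3.2]
tcp_pos: [0.4248, 0.3327, 0.14]
wrist_force: [8.0, -0.3, -3.6]
t 10.9 tcp [0.4248 0.3327 0.14  ] rodyaw -5.61 tilt [0.0021 0.0008] F [ 8.  -0.3 -3.6] w 0.0206 g 97.9 boxxy [-1.528e-01 -1.000e-04]
```

```bash
python3 -m creep '[{"dx":0.12,"dy":0,"dz":0,"twist":0,"hand":1.5},{"dx":0.12,"dy":0,"dz":0,"twist":0,"hand":1.5}]' | sed -n '2p;4p'
python3 -m creep '[{"dx":0.12,"dy":0,"dz":0,"twist":0,"hand":1.5},{"dx":0.12,"dy":0,"dz":0,"twist":0,"hand":1.5}]' | sed -n '2p;4p'
python3 -m creep '[{"dx":0.1,"dy":0,"dz":0,"twist":0,"hand":1.5},{"dx":0.1,"dy":0,"dz":0,"twist":0,"hand":1.5}]' | sed -n '2p;4p'
python3 -c "
from h import *
st()"
```

```text
tcp_pos: [0.4219, 0.3329, 0.1399]
wrist_force: [4.8, 0.0, -1.6]
tcp_pos: [0.4189, 0.3331, 0.1398]
wrist_force: [0.8, -0.4, -2.3]
tcp_pos: [0.4163, 0.3331, 0.1396]
wrist_force: [-0.6, -0.5, -1.6]
t 11.4 tcp [0.4163 0.3331 0.1396] rodyaw -5.6 tilt [-0.0013 -0.0004] F [-0.6 -0.5 -1.6] w 0.0208 g 98.1 boxxy [-0.1612 -0.0005]
```

```bash
python3 -m creep '[{"dx":-0.2,"dy":0,"dz":0,"twist":0,"hand":1.5},{"dx":-0.3,"dy":0,"dz":0,"twist":0,"hand":1.5},{"dx":0,"dy":0,"dz":0,"twist":0,"hand":1.5}]' | sed -n '2p;4p'
python3 -c "
from h import *
st()
t=snap('top');C=cloud(t);L=np.stack([(C[...,:2]-BO)@[np.cos(BY),np.sin(BY)],(C[...,:2]-BO)@[-np.sin(BY),np.cos(BY)]],-1)
m=(C[...,2]>.1)&(C[...,2]<.127)&(abs(L[...,1])<.024)&(L[...,0]>0)&(L[...,0]<.12)
print(np.c_[L[m],C[m][:,2]].round(4)[::2])
cv2.imwrite('pics/c5.png',cv2.resize(t['color'][120:260,150:250,::-1],None,fx=4,fy=4,interpolation=2))"
```

```text
tcp_pos: [0.4225, 0.3328, 0.1398]
wrist_force: [0.7, -0.4, -1.2]
t 11.65 tcp [0.4225 0.3328 0.1398] rodyaw -5.6 tilt [0.0001 0.0001] F [ 0.7 -0.4 -1.2] w 0.0205 g 98.1 boxxy [-0.155  -0.0002]
[[ 0.0452 -0.0036  0.1181]
 [ 0.0428 -0.0037  0.1172]
 [ 0.0419 -0.0022  0.1082]
 [ 0.0306  0.0168  0.1196]
 [ 0.0309  0.0117  0.1204]
 [ 0.0279  0.0189  0.1196]
 [ 0.0281  0.0138  0.1209]
 [ 0.0292 -0.0013  0.1224]
 [ 0.0289 -0.0069  0.1266]
 [ 0.0296 -0.0115  0.1248]
 [ 0.0307 -0.0155  0.1204]
 [ 0.0264 -0.0019  0.1241]
 [ 0.0273 -0.0062  0.1215]
 [ 0.0276 -0.0112  0.1221]
 [ 0.028  -0.0161  0.1221]
 [ 0.0286 -0.0208  0.1209]]
```

View pics/c5.png

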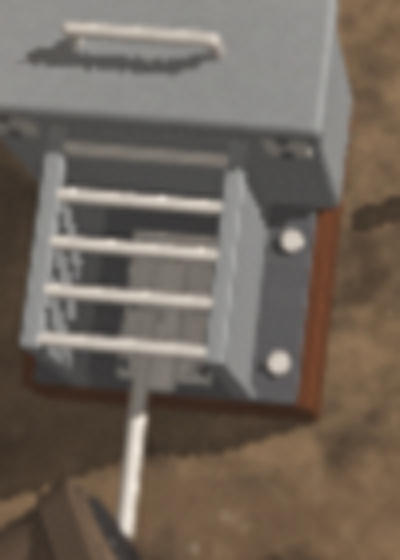

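The tab top now sits about 50 mm nearer the mouth, with its edge near crop (165,385), and holds there with no force on the rod. I'll lift out and withdraw.

```bash
python3 -m creep '[{"dx":0,"dy":0,"dz":-0.5,"twist":0,"hand":1.5},{"dx":0,"dy":0,"dz":-0.8,"twist":0,"hand":1.5},{"dx":0,"dy":0,"dz":-0.8,"twist":0,"hand":1.5},{"dx":0,"dy":0,"dz":-0.8,"twist":0,"hand":1.5},{"dx":0,"dy":0,"dz":-0.5,"twist":0,"hand":1.5},{"dx":0,"dy":0,"dz":0,"twist":0,"hand":1.5},{"dx":0,"dy":0,"dz":0,"twist":0,"hand":1.5}]' | sed -n '2p;4p'
python3 -m creep '[{"dx":0.8,"dy":0,"dz":0,"twist":0,"hand":1.5},{"dx":1.5,"dy":0,"dz":0,"twist":0,"hand":1.5},{"dx":1.5,"dy":0,"dz":0,"twist":0,"hand":1.5},{"dx":1.5,"dy":0,"dz":0,"twist":0,"hand":1.5},{"dx":1.5,"dy":0,"dz":0,"twist":0,"hand":1.5},{"dx":1.2,"dy":0,"dz":0,"twist":0,"hand":1.5},{"dx":0.5,"dy":0,"dz":0,"twist":0,"hand":1.5},{"dx":0,"dy":0,"dz":0,"twist":0,"hand":1.5}]' | sed -n '2p;4p'
python3 -c "
from h import *
st()"
```

```text
tcp_pos: [0.422, 0.3328, 0.1743]
wrist_force: [0.5, -1.2, -2.1]
tcp_pos: [0.3362, 0.3413, 0.174]
wrist_force: [-0.3, 0.2, -2.3]
t 12.95 tcp [0.3362 0.3413 0.174 ] rodyaw -5.51 tilt [-0.      0.0001] F [-0.3  0.2 -2.3] w 0.0203 g 98.1 boxxy [-2.417e-01 -2.000e-04]
```

```bash
python3 -m creep '[{"dx":0,"dy":0,"dz":-1,"twist":0,"hand":1.5},{"dx":0,"dy":0,"dz":-2.5,"twist":0,"hand":1.5},{"dx":0,"dy":0,"dz":-2.5,"twist":0,"hand":1.5},{"dx":0,"dy":0,"dz":-2.5,"twist":0,"hand":1.5},{"dx":0,"dy":0,"dz":-2.5,"twist":0,"hand":1.5},{"dx":0,"dy":0,"dz":-1.5,"twist":0,"hand":1.5},{"dx":0,"dy":0,"dz":0,"twist":0,"hand":1.5}]' | sed -n '2p;4p'
python3 -c "
from h import *
st();todo(.5242,-.0092,.3,-9.81)"
```

```text
tcp_pos: [0.3386, 0.3417, 0.3018]
wrist_force: [-0.5, -0.1, -2.0]
t 13.53 tcp [0.3386 0.3417 0.3018] rodyaw -5.6 tilt [0.0046 0.0035] F [-0.5 -0.1 -2. ] w 0.0207 g 98.1 boxxy [-0.2394  0.0004]
cm [-21.9  -33.11   0.14] twist 4.21 rodyaw now -5.6
```

```bash
python3 -m creep '[{"dx":-1.1,"dy":-1.65,"dz":0,"twist":0,"hand":1.5},{"dx":-2,"dy":-3,"dz":0,"twist":0,"hand":1.5},{"dx":-2,"dy":-3,"dz":0,"twist":0,"hand":1.5},{"dx":-2,"dy":-3,"dz":0,"twist":0,"hand":1.5},{"dx":-2,"dy":-3,"dz":0,"twist":0,"hand":1.5},{"dx":-2,"dy":-3,"dz":0,"twist":0,"hand":1.5},{"dx":-2,"dy":-3,"dz":0,"twist":0,"hand":1.5},{"dx":-2,"dy":-3,"dz":0,"twist":0,"hand":1.5}]' | sed -n '2p;4p'
python3 -m creep '[{"dx":-2,"dy":-3,"dz":0,"twist":0,"hand":1.5},{"dx":-2,"dy":-3,"dz":0,"twist":0,"hand":1.5},{"dx":-1.9,"dy":-2.8,"dz":0,"twist":0,"hand":1.5},{"dx":-0.9,"dy":-1.6,"dz":0,"twist":1,"hand":1.5},{"dx":0,"dy":0,"dz":0,"twist":2,"hand":1.5},{"dx":0,"dy":0,"dz":0,"twist":1.2,"hand":1.5},{"dx":0,"dy":0,"dz":0,"twist":0,"hand":1.5},{"dx":0,"dy":0,"dz":0,"twist":0,"hand":1.5}]' | sed -n '2p;4p'
python3 -c "
from h import *
st();todo(.5242,-.0092,.13,-9.81)"
```

```text
tcp_pos: [0.4662, 0.099, 0.2977]
wrist_force: [0.3, -0.4, -1.2]
tcp_pos: [0.5229, -0.0088, 0.2982]
wrist_force: [0.6, 0.4, -2.0]
t 14.87 tcp [ 0.5229 -0.0088  0.2982] rodyaw -9.72 tilt [-0.0008  0.0003] F [ 0.6  0.4 -2. ] w 0.0207 g 98.2 boxxy [-0.0217 -0.3304]
cm [-0.15 -0.02 16.82] twist 0.09 rodyaw now -9.72
```

```bash
python3 -m creep '[{"dx":-0.15,"dy":0,"dz":1.5,"twist":0.09,"hand":1.5},{"dx":0,"dy":0,"dz":3,"twist":0,"hand":1.5},{"dx":0,"dy":0,"dz":3,"twist":0,"hand":1.5},{"dx":0,"dy":0,"dz":3,"twist":0,"hand":1.5},{"dx":0,"dy":0,"dz":3,"twist":0,"hand":1.5},{"dx":0,"dy":0,"dz":2,"twist":0,"hand":1.5},{"dx":0,"dy":0,"dz":1.2,"twist":0,"hand":1.5},{"dx":0,"dy":0,"dz":0,"twist":0,"hand":1.5}]' | sed -n '2p;4p'
python3 -c "
from h import *
st();todo(.5242,-.0092,.0538,-9.81)
s=snap('side');cv2.imwrite('pics/c6.png',cv2.resize(s['color'][180:360,150:370,::-1],None,fx=3,fy=3,interpolation=2))
S=cloud(s);t=snap('top');C=cloud(t)
o=arm.state()['tcp_pos'];th=np.radians(-9.81);u=np.array([np.cos(th),np.sin(th)]);n=np.array([-u[1],u[0]])
for D in(C,S):
  L=np.stack([(D[...,:2]-o[:2])@u,(D[...,:2]-o[:2])@n],-1)
  m=(abs(D[...,2]-o[2])<.012)&(abs(L[...,1])<.015)&(L[...,0]>.06)&(L[...,0]<.23)
  P=L[m];print(m.sum(),P[:,0].max(),np.polyfit(P[:,0],P[:,1],1),np.polyfit(P[:,0],D[m][:,2]-o[2],1))
L=np.stack([(C[...,:2]-BO)@[np.cos(BY),np.sin(BY)],(C[...,:2]-BO)@[-np.sin(BY),np.cos(BY)]],-1)
m=(C[...,2]>.1)&(C[...,2]<.127)&(abs(L[...,1])<.024)&(L[...,0]>0)&(L[...,0]<.12)
print('tab',np.percentile(L[m][:,0],[5,50,95]))
"
```

```text
tcp_pos: [0.5235, -0.0086, 0.1295]
wrist_force: [-1.2, -0.1, -2.0]
t 15.53 tcp [ 0.5235 -0.0086  0.1295] rodyaw -9.77 tilt [-0.004   0.0007] F [-1.2 -0.1 -2. ] w 0.0207 g 98.2 boxxy [-0.0212 -0.3302]
cm [-0.11 -0.05  7.57] twist 0.04 rodyaw now -9.77
172 0.20336527297181792 [-0.00458789  0.00116011] [-0.02611281  0.00219167]
477 0.20349624985665649 [ 0.00327635 -0.00461232] [-0.01789707 -0.00216047]
tab [0.02674643 0.02889919 0.03098301]
```

View pics/c6.png

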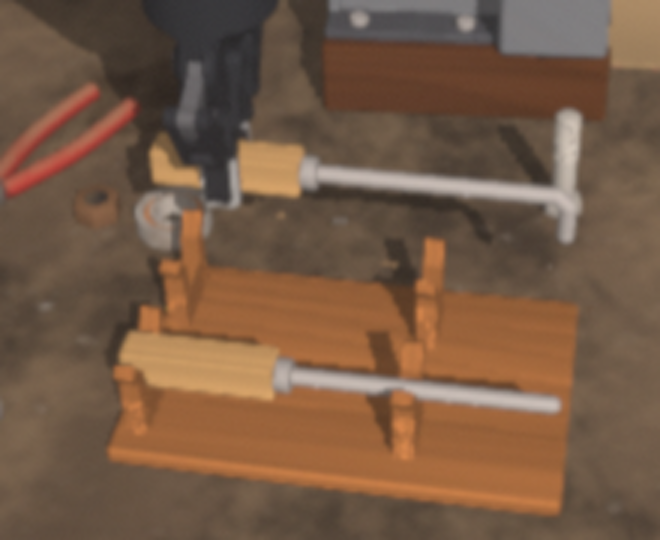

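The rod is level over its slot: handle at (225,165), tip at (568,238). The straight rod is unmoved, and depth shows the bolt still drawn.

```bash
python3 -m creep '[{"dx":-0.1,"dy":-0.05,"dz":1.5,"twist":0.04,"hand":1.5},{"dx":0,"dy":0,"dz":1.8,"twist":0,"hand":1.5},{"dx":0,"dy":0,"dz":1,"twist":0,"hand":1.5},{"dx":0,"dy":0,"dz":0.5,"twist":0,"hand":1.5},{"dx":0,"dy":0,"dz":0,"twist":0,"hand":1.5},{"dx":0,"dy":0,"dz":0,"twist":0,"hand":1.5}]' | sed -n '2p;4p'
python3 -c "
from h import *
st();todo(.5242,-.0092,.0538,-9.81)"
```

```text
tcp_pos: [0.5259, -0.01, 0.0844]
wrist_force: [0.5, -0.2, -1.6]
t 16.13 tcp [ 0.5259 -0.01    0.0844] rodyaw -9.9 tilt [ 0.0007 -0.    ] F [ 0.5 -0.2 -1.6] w 0.0205 g 98.2 boxxy [-0.0187 -0.3313]
cm [0.18 0.05 3.06] twist -0.09 rodyaw now -9.9
```

```bash
python3 -m creep '[{"dx":0.18,"dy":0.05,"dz":0.5,"twist":-0.09,"hand":1.5},{"dx":0,"dy":0,"dz":0.7,"twist":0,"hand":1.5},{"dx":0,"dy":0,"dz":0.5,"twist":0,"hand":1.5},{"dx":0,"dy":0,"dz":0.2,"twist":0,"hand":1.5},{"dx":0,"dy":0,"dz":0,"twist":0,"hand":1.5}]' | sed -n '2p;4p'
python3 -c "
from h import *
st();todo(.5242,-.0092,.0538,-9.81)"
```

```text
tcp_pos: [0.5237, -0.0093, 0.0642]
wrist_force: [-0.6, 0.1, -1.2]
t 16.55 tcp [ 0.5237 -0.0093  0.0642] rodyaw -9.83 tilt [-0.001   0.0002] F [-0.6  0.1 -1.2] w 0.0208 g 98.2 boxxy [-0.021  -0.3308]
cm [-0.05  0.02  1.04] twist -0.02 rodyaw now -9.83
```

```bash
python3 -m creep '[{"dx":-0.05,"dy":0.02,"dz":0.4,"twist":0,"hand":1.5},{"dx":0,"dy":0,"dz":0.3,"twist":0,"hand":1.5},{"dx":0,"dy":0,"dz":0.2,"twist":0,"hand":1.5},{"dx":0,"dy":0,"dz":0,"twist":0,"hand":1.5},{"dx":0,"dy":0,"dz":0,"twist":0,"hand":1.5}]' | sed -n '2p;4p'
python3 -c "
from h import *
st();todo(.5242,-.0092,.0538,-9.81)"
```

```text
tcp_pos: [0.5244, -0.0092, 0.0557]
wrist_force: [0.9, -0.4, -2.2]
t 16.97 tcp [ 0.5244 -0.0092  0.0557] rodyaw -9.83 tilt [-0.0002  0.0001] F [ 0.9 -0.4 -2.2] w 0.0206 g 98.2 boxxy [-0.0203 -0.3306]
cm [ 0.01 -0.    0.19] twist -0.02 rodyaw now -9.83
```

```bash
python3 -m creep '[{"dx":0,"dy":0,"dz":0.1,"twist":0,"hand":1.5},{"dx":0,"dy":0,"dz":0.08,"twist":0,"hand":1.5},{"dx":0,"dy":0,"dz":0,"twist":0,"hand":1.5}]' | sed -n '2p;4p'
python3 -m creep '[{"dx":0,"dy":0,"dz":0,"twist":0,"hand":2.4},{"dx":0,"dy":0,"dz":0,"twist":0,"hand":3},{"dx":0,"dy":0,"dz":0,"twist":0,"hand":4},{"dx":0,"dy":0,"dz":0,"twist":0,"hand":5},{"dx":0,"dy":0,"dz":0,"twist":0,"hand":5},{"dx":0,"dy":0,"dz":0,"twist":0,"hand":5}]' 20
python3 -m creep '[{"dx":0,"dy":0,"dz":-1,"twist":0,"hand":5},{"dx":0,"dy":0,"dz":-2,"twist":0,"hand":5},{"dx":0,"dy":0,"dz":-3,"twist":0,"hand":5},{"dx":0,"dy":0,"dz":-3,"twist":0,"hand":5},{"dx":0,"dy":0,"dz":-3,"twist":0,"hand":5},{"dx":0,"dy":0,"dz":-3,"twist":0,"hand":5},{"dx":0,"dy":0,"dz":-1,"twist":0,"hand":5},{"dx":0,"dy":0,"dz":0,"twist":0,"hand":5}]' | sed -n '2p;4p'
python3 -c "
from h import *
st()
s=snap('side','side2.png');C=cloud(snap('top'))
L=np.stack([(C[...,:2]-BO)@[np.cos(BY),np.sin(BY)],(C[...,:2]-BO)@[-np.sin(BY),np.cos(BY)]],-1)
m=(C[...,2]>.1)&(C[...,2]<.127)&(abs(L[...,1])<.024)&(L[...,0]>0)&(L[...,0]<.12)
print('tab',np.percentile(L[m][:,0],[5,50,95]))
cv2.imwrite('pics/c7.png',cv2.resize(s['color'][180:360,150:370,::-1],None,fx=3,fy=3,interpolation=2))"
```

```text
tcp_pos: [0.5245, -0.0092, 0.054]
wrist_force: [0.3, 0.0, -1.8]
time: 17.72
tcp_pos: [0.5244, -0.0092, 0.054]
tcp_rot: [0.086, 0.996, 0.0, 0.0]
wrist_force: [-0.0, -0.2, -0.1]
width: 0.0497
grasp_force: 0.0
tcp_pos: [0.5251, -0.0092, 0.217]
wrist_force: [0.8, 0.7, -0.8]
t 18.38 tcp [ 0.5251 -0.0092  0.217 ] rodyaw -9.82 tilt [ 0.0052 -0.0006] F [ 0.8  0.7 -0.8] w 0.0501 g 0.0 boxxy [-0.0195 -0.3306]
tab [0.02657372 0.02868802 0.03129461]
```

View pics/c7.png

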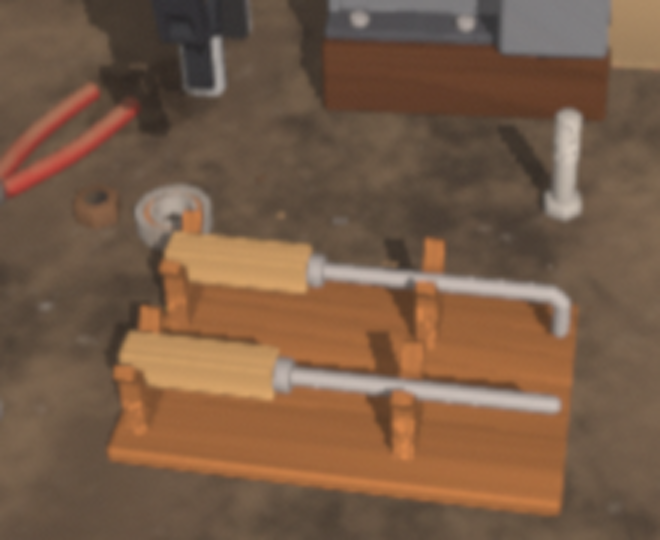

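The hooked rod is back in its slot (handle (240,262), tip (562,330)), the straight rod is unmoved and the bolt is still drawn.

```bash
python3 -c "
from bench import arm
print(arm.sign_off())"
```

```text
the job is handed in; nothing more can be done
None
```

The bolt is drawn and held by its catch, with the highest wrist-force reading during the pull about 12 N; the hooked rod is back in its slot the same way round, the straight rod was not disturbed, and the job was handed in at about 18 s.

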